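# Candle from the revolving rack into the lantern

## Task

Turn the revolving rack by its wooden knob until the tall plain round candle stands in the middle of the wire guard's front window, then let go of the knob and lift that candle out through the window. Set it upright in the middle of the wax lantern: the metal plate in there is screwed to a height nobody has noted, so keep hold and lower it gently until you feel it rest on the plate, only then let go. The lantern is brittle and the other candles must stay standing in their pockets; leave the spare bowls and the jar alone.

Things in the scene. Friction and masses are not known exactly. Their poses are not given: they have to be found in the camera images.
- rack: Fixed stand of the revolving rack, plywood base 320 x 320 mm. Origin: centre of its underside, on the turntable's axis. Front (roughly towards the robot) is its -x. Corner posts carry a flat wire guard, 4 mm steel wires 118 to 122 mm above the table, over the whole square except the front window, an opening 156 mm wide (y -78 to 78) and 113 mm deep (x -160 to -47). Above the guard is only the knob.
- window (a point): Point of the fixed stand in the middle of the front window, 110 mm in front of the axis, 30 mm above the table: where the wanted candle's foot must come before it is picked.
- turntable (a joint): Angle (rad) of the turntable, 0 at the start however it stands, growing counter-clockwise from above; stops at -7 and 7. Light friction (0.07 N m); it stays where left. Six pockets 60 degrees apart, 110 mm from the axis: square wells, 46 mm inside, walls 4 mm thick, 28 mm high, floor 30 mm above the table. At the start the pocket nearest the window is empty, the rest hold candles in any order.
- turntable_knob (a point): Grip point of the knob that turns the turntable, on its axis 155 mm above the table. The knob is an upright wooden bar above the guard, 70 mm long along this point's x axis, 22 mm thick along its y axis, from 131 to 175 mm above the table; it turns with the turntable.
- candle: The wanted candle: tall, plain, round, white, 40 mm diameter, 80 mm high (plus a 4 mm wick that is only seen), 60 to 130 g. Origin: centre of its underside; z is its axis, up. It has up to 3 mm of play in its pocket; jerky or fast turning can tip it.
- square_candle: Square white candle, 30 x 30 x 80 mm, in another pocket. Origin: centre of its underside. Leave it standing in its pocket.
- short_candle: Short round white candle, 40 mm diameter, 40 mm high, in another pocket. Origin: centre of its underside. Leave it standing in its pocket.
- cone_candle: Conical white candle, 42 mm at the foot, 12 mm at the top, 80 mm high, in another pocket. Origin: centre of its underside. Leave it standing in its pocket.
- step_candle: Stepped round white candle: 42 mm diameter up to 35 mm, then 24 mm diameter up to 80 mm, in another pocket. Origin: centre of its underside. Leave it standing in its pocket.
- lantern: Round white wax lantern bowl, fixed, open at the top: 156 mm across the belly, 132 at the rim, 85 high, walls 5, mouth 122 inside. Origin: centre of its underside. In its middle is a level metal plate 64 mm across for the candle; its top is 10 to 32 mm above the table, different each time, not measured, and does not yield. Brittle: more than 30 N on lantern or plate is too much.
- lantern_mouth (a point): Centre of the lantern's mouth, on its axis, 85 mm above the table.
- bowl_a: Spare white wax bowl like the lantern, loose, 156 mm across, 85 mm high, standing beyond the lantern. Origin: centre of its underside. Leave it alone.
- bowl_b: Second spare wax bowl, loose, 144 mm across, 85 mm high, to the right. Origin: centre of its underside. Leave it alone.
- jar: Glass jar, 70 mm across, 90 mm high, left of the rack. Origin: centre of its underside. Leave it alone.

How it is judged:
By the outcome, as a careful person would: the job done as asked, in the order asked, and still so for the second after the job is handed in, with the robot touching nothing.
It also fails if it takes over 72 s, if anything falls off the work surface, if the arm or the gripper's body presses on something with over 40 N, if the wrist force passes 120 N, or if a joint passes its speed limit or range.

## Robot

A 7-joint arm with a two-finger parallel gripper is mounted at the origin on the work surface. World frame = base frame: x ahead of the robot, y to its left, z up, the work surface at z = 0. Lengths are in m, angles in rad, forces in N, time in s.
With the tool pointing down it reaches from about 0.4 to 0.85 m from the base axis. Payload 10.4 kg.
Tool frame: the origin (TCP) lies midway between the tips of the shut fingers; the grasp point (between the pads) lies 19 mm behind it; z points along the fingers, x is the direction in which the jaws open and shut, and the axes are right-handed (so a half turn about z gives the same grasp; the last joint's range is limited). The gripper opens to 85 mm and grips with 20 to 120 N. Pads are 22 mm wide; open, the fingers measure 114 mm over their backs; the gripper's body (76 mm by 85 mm) begins 54 mm behind the grasp point. The pads swing forward as they close: fully open they stand 13 mm farther back than shut.
Start: joints at [-1.24, 0.332, -0.065, 1.46, 0.022, 1.35, -0.088], TCP at [0.217, 0.586, 0.194] pointing down, gripper open.
Joint ranges: [-2.6, 2.6], [-0.5, 2.12], [-1.47, 1.34], [0.16, 2.42], [-1.27, 4.41], [0.06, 2.06], [-2.6, 2.6]. Speed limits (rad/s): [2.22, 2.22, 2.79, 2.79, 3.14, 3.14, 3.14].

## Interface

Orientations are given as a unit quaternion [x, y, z, w].
In Python, from workcell import manip, cams gives the robot as it stands.
- The arm moves only by the tool move_arm, never from a script. Its argument "moves" is a list of rows, each a list of 7 numbers: the turn, a rotation vector about the tool's x, y, z in degrees, then the shift along the tool's x, y, z in m, then the finger opening in m, from 0 to 0.0854. A call has 1 to 10 rows; each row is the pose to reach, as a shift and turn from the pose commanded when the call began, along the tool's axes at that moment; what a row does not reach only later rows make up. A row lasts 1/10 s, in which the tool goes at most 50 mm and 8.59 degrees, less where a joint would pass 70% of its speed; a pose out of reach is approached as far as the arm can. A call with a gripper value outside its range is refused whole. The fingers move at their own pace and stop on an object; "grip_force" is the grip in N (left out, the last holds). Time passes only in rows, so rows that repeat a pose let the fingers close. It gives the time, the measured TCP pose, the force and the opening at its end, in the units of the state.
- manip.get_obs(): the state, without advancing time (a new reading comes with each control period).
- cams.camera(name): name is "scene" or "top" or "wrist"; returns the picture (480x640x3 uint8, red, green, blue); there is no depth.
- cams.camera_params(name): a dict with "fx", "fy", "cx", "cy" (pixels), "xyz" and "rotation" of the camera in the world. Camera axes: x right, y up, looking along -z (the intrinsics and any distortion apply to the point x, -y, -z); pixel columns grow to the right and rows downward; lengths in m; the calibration is good to about 2 mm. A picture is of the moment at which its call begins: read the wrist's pose just before it. camera_params takes no time and is no camera call; for the wrist camera it gives the pose at the moment of the call.
- manip.hand_in(): hands the job in, once; it reports no verdict.
The state is a dict: "clock": time; "joint_pos": joint angles; "joint_velocities": joint speeds; "tau": joint torques, N m; "position": TCP position; "ee_rot": TCP orientation; "ft_force": force on the tool from outside, world axes, zero at the start; "torque": the same for the moment, N m; "grip_width": opening from 0.0 (shut) to 1.0 (fully open).
Only numpy, scipy, OpenCV 4.12 (cv2) and the standard library are available. Lean on these libraries where they do the work, as an engineer would, in place of code of your own. Each camera call takes 0.05 s, during which the arm holds its last target. There are 200 camera calls.

## Working session

There is one attempt and no reset: what is moved stays moved. The work goes in short steps, Python scripts to look and compute and a tool call to move; the robot and the scene stay as the last step left them, time stands still between calls to the robot, and variables do not carry over. Pictures are saved under pics/ and viewed, about 8 in all and at most 12, crops included, and the job is handed in when it is done.

Besides the shell and the picture viewer there is one more tool, called after "Request:" by a JSON object that holds its "name" and its "arguments". move_arm: Moves the arm, as the interface text tells. Its arguments: {"type":"object","properties":{"moves":{"type":"array","items":{"type":"array","items":{"type":"number"}}},"grip_force":{"type":"number"}},"required":["moves"]}

```bash
ls; mkdir -p pics; python3 - <<'E'
from workcell import manip,cams
import cv2
for n in("scene","top"):
    cv2.imwrite(f"pics/{n}0.png",cams.camera(n)[:,:,::-1]); print(n,cams.camera_params(n))
print(manip.get_obs())
E
```

```text
pics
scene {'fx': 502.88637773990575, 'fy': 502.88637773990575, 'cx': 323.04553869891527, 'cy': 239.7366886514428, 'xyz': array([1.49912924, 0.37211808, 0.81320271]), 'rotation': array([0.25158682, 0.37559163, 0.73989275, 0.49819045])}
top {'fx': 589.6911862199706, 'fy': 589.6911862199706, 'cx': 321.52542860921415, 'cy': 240.67608483369526, 'xyz': array([ 0.42047615, -0.01000364,  1.59590197]), 'rotation': array([-0.04788409,  0.04688708,  0.71306147, -0.69789115])}
{'clock': 0.1, 'joint_pos': array([-1.23961929,  0.33277165, -0.06472571,  1.46086346,  0.02158876,
        1.34991594, -0.0884916 ]), 'joint_velocities': array([ 0.00164265, -0.0036446 ,  0.0005291 , -0.00086658,  0.00114133,
        0.00061981, -0.00109884]), 'tau': array([ 1.23432419e-03, -6.26746631e+01,  4.89530771e-02, -3.92427349e+01,
        1.63160643e-02,  6.99805445e-03, -1.90199984e-06]), 'position': array([0.21637842, 0.58593179, 0.19331579]), 'ee_rot': array([ 8.20486550e-01,  5.71665481e-01, -5.06720955e-04,  3.77176399e-04]), 'ft_force': array([ 0.41539903,  0.60480378, -0.90215104]), 'torque': array([-0.02181965, -0.01162194, -0.01916059]), 'grip_width': 0.998947103286607}
```

View pics/top0.png

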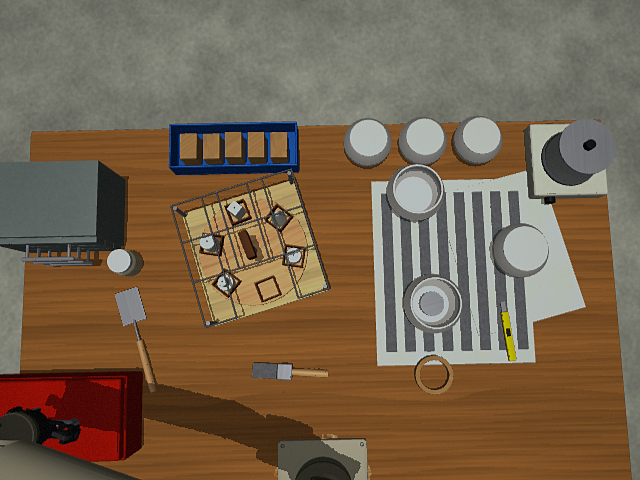

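View pics/scene0.png

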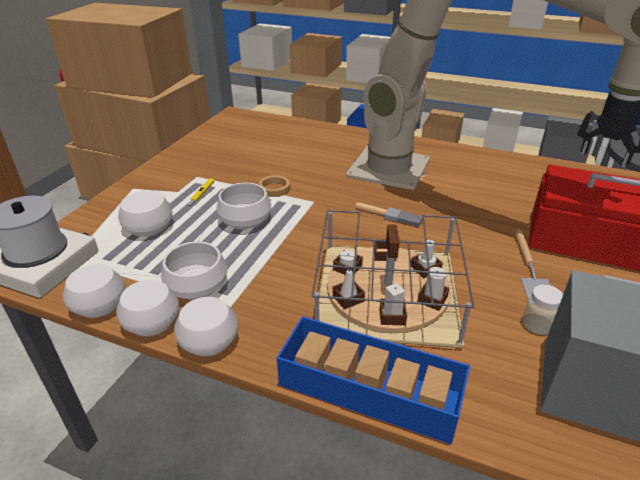

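The top view shows the rack centred near (250,248), the lantern with its plate near (432,303) and the empty pocket at (267,289). I'll zoom in on the rack in both views.

```bash
cat > h.py <<'E'
import numpy as np,cv2
from scipy.spatial.transform import Rotation as R
from workcell import manip,cams
def ray(n,u,v,p=None):
    p=p or cams.camera_params(n); d=R.from_quat(p["rotation"]).apply([(u-p["cx"])/p["fx"],-(v-p["cy"])/p["fy"],-1]); return np.array(p["xyz"]),d
def onz(n,u,v,z,p=None):
    o,d=ray(n,u,v,p); return o+d*(z-o[2])/d[2]
def proj(n,X,p=None):
    p=p or cams.camera_params(n); c=R.from_quat(p["rotation"]).inv().apply(np.atleast_2d(X)-p["xyz"])
    return np.c_[p["cx"]+p["fx"]*c[:,0]/-c[:,2],p["cy"]-p["fy"]*c[:,1]/-c[:,2]]
E
python3 - <<'E'
from h import *
a=cv2.imread("pics/top0.png")[165:332,165:335]; b=cv2.imread("pics/scene0.png")[205:350,310:480]
f=lambda i:cv2.resize(i,(800,600),interpolation=cv2.INTER_CUBIC)
c=[cv2.resize(i,None,fx=3.5,fy=3.5,interpolation=cv2.INTER_CUBIC) for i in(a,b)]
cv2.imwrite("pics/c1.png",c[0]);cv2.imwrite("pics/c2.png",c[1])
for q in [(172,207),(291,171),(329,290),(208,326)]: print(onz("top",*q,.12))
print(onz("top",432,303,.085),onz("top",432,302,.02))
E
```

```text
[0.71443406 0.36885935 0.12      ]
[0.80176698 0.06443974 0.12      ]
[ 0.49497466 -0.02606269  0.12      ]
[0.41240198 0.2758066  0.12      ]
[ 0.45807282 -0.28802943  0.085     ] [ 0.46233253 -0.30011282  0.02      ]
```

View pics/c1.png

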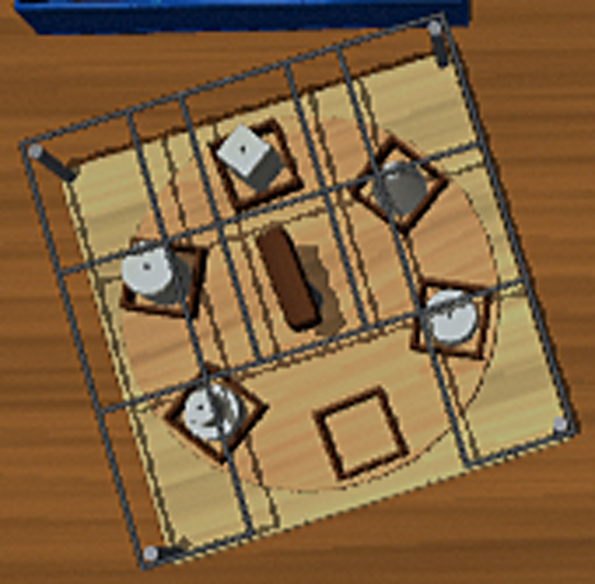

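View pics/c2.png

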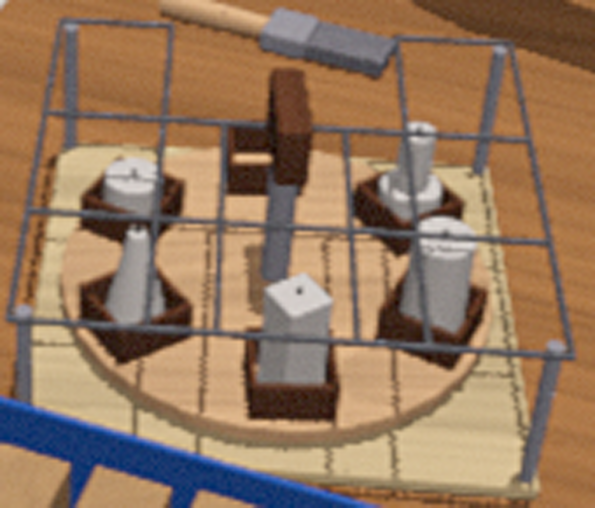

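In the crops, the tall plain round candle is in the left-upper pocket at top px (207,242). The order clockwise from the window is step, tall, square, cone, short, so it needs about +120° counter-clockwise. The knob top is at about top px (247,244). Next I'll measure.

```bash
python3 - <<'E'
from h import *
T=lambda u,v,z:onz("top",165+u/3.5,165+v/3.5,z)
C=np.array([T(*q,.12) for q in [(22,145),(440,14),(578,433),(145,567)]]); print("guard",C.mean(0),[np.degrees(np.arctan2(*(C[i]-C[j])[[1,0]])) for i,j in((1,2),(0,3))],[np.degrees(np.arctan2(-(C[i]-C[j])[0],(C[i]-C[j])[1])) for i,j in((0,1),(3,2))])
im=cv2.imread("pics/top0.png");hsv=cv2.cvtColor(im,cv2.COLOR_BGR2HSV)
m=cv2.inRange(hsv,(0,90,20),(14,255,125))
m[:165]=0;m[332:]=0;m[:,:165]=0;m[:,335:]=0
n,l,s,c=cv2.connectedComponentsWithStats(m)
for i in range(1,n):
  if s[i,4]>60:
    k=np.argwhere(l==i)[:,::-1].astype(np.float32); r=cv2.minAreaRect(k); print(s[i],c[i],r,onz("top",*r[0],.058),onz("top",*r[0],.172))
P={"empty":(361,433),"step":(215,413),"tall":(163,278),"sq":(256,165),"cone":(401,187),"short":(451,318)}
X={k:T(*v,.058) for k,v in P.items()}; c0=np.mean(list(X.values()),0);print("pockets c",c0)
for k,v in X.items(): d=v-c0; print(k,v,np.hypot(*d[:2]),np.degrees(np.arctan2(d[1],d[0])))
print("candle top",T(148,268,.11))
k=[T(*q,.175) for q in [(258,233),(280,224),(319,322),(297,331)]];print("knob",np.mean(k,0),k)
g=cv2.cvtColor(im,cv2.COLOR_BGR2GRAY)
# lantern: bright low-saturation
w=cv2.inRange(hsv,(0,0,150),(179,40,255))[265:345,395:470]
cv2.imwrite("pics/lant.png",cv2.resize(im[255:355,385:485],None,fx=5.5,fy=5.5,interpolation=cv2.INTER_CUBIC))
p=cams.camera_params("wrist");o=manip.get_obs();r=R.from_quat(o["ee_rot"]);print("wrist in tool",r.inv().apply(p["xyz"]-o["position"]),(r.inv()*R.from_quat(p["rotation"])).as_matrix().round(3),p["fx"])
E
```

```text
guard [0.60778822 0.17162413 0.12      ] [np.float64(16.93859244048909), np.float64(16.566943059988297)] [np.float64(16.598428758052044), np.float64(15.926675486789955)]
[165 184  25  15  75] [176.88       190.09333333] ((177.2209930419922, 189.80111694335938), (14.568564414978027, 21.10955238342285), 48.012786865234375) [0.77310305 0.37144401 0.058     ] [0.74696389 0.34316846 0.172     ]
[218 188  30  13  90] [231.68888889 194.01111111] ((232.1226348876953, 192.6792449951172), (9.065794944763184, 28.983076095581055), 74.05460357666016) [0.76206738 0.22513674 0.058     ] [0.73674626 0.2077065  0.172     ]
[227 199  25  26 104] [239.61538462 213.72115385] ((237.53448486328125, 212.08619689941406), (20.98357391357422, 21.354963302612305), 68.19859313964844) [0.70927005 0.21084656 0.058     ] [0.68786264 0.19447561 0.172     ]
[237 230  18  28 249] [246.2811245  243.79518072] ((246.7413787841797, 243.1034393310547), (29.711254119873047, 10.21324348449707), 68.19859313964844) [0.62583376 0.18680548 0.058     ] [0.61061123 0.17221662 0.172     ]
[255 276  26  26 121] [267.32231405 288.09
[... 786 characters left out ...]
5701 0.058     ] 0.11022166704171657 80.73816405199112
sq [0.7090823  0.20923444 0.058     ] 0.10954700280529193 20.666482304013403
cone [0.68979441 0.09965148 0.058     ] 0.1093326917808182 -40.441377875353176
short [0.5894131  0.06335779 0.058     ] 0.10858087811769301 -99.0992155621857
candle top [0.62499727 0.28050379 0.11      ]
knob [0.60738887 0.17021611 0.175     ] [array([0.63898685, 0.19127773, 0.175     ]), array([0.64499593, 0.17592924, 0.175     ]), array([0.57575233, 0.14919644, 0.175     ]), array([0.56982039, 0.16446102, 0.175     ])]
wrist in tool [-0.00098131 -0.07997291 -0.1802444 ] [[ 1.     0.001  0.   ]
 [ 0.001 -0.95  -0.313]
 [-0.     0.313 -0.95 ]] 363.19432085330806
```

View pics/lant.png

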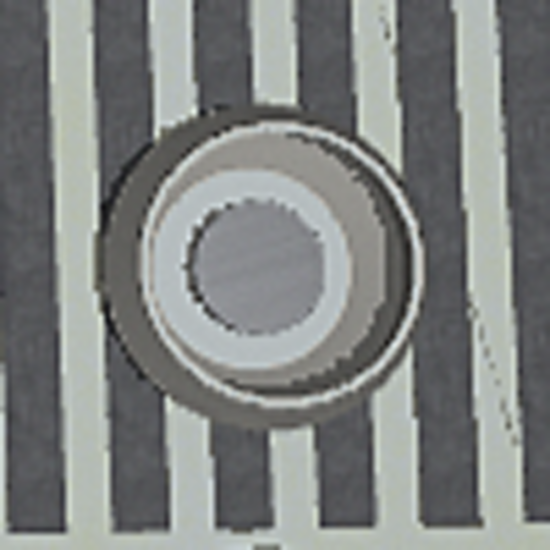

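Request:
{"name": "move_arm", "arguments": {"moves": [[0,0,3,-0.005,0.01,-0.01,0.0854],[0,0,9,-0.015,0.03,-0.025,0.0854],[0,0,16,-0.029,0.059,-0.04,0.0854],[0,0,24.5,-0.044,0.089,-0.05,0.0854],[0,0,33,-0.06,0.12,-0.055,0.0854],[0,0,41.5,-0.076,0.152,-0.057,0.0854],[0,0,50,-0.092,0.184,-0.057,0.0854],[0,0,58.5,-0.107,0.215,-0.057,0.0854],[0,0,66,-0.12,0.24,-0.057,0.0854],[0,0,70,-0.127,0.255,-0.057,0.0854]]}}

```text
clock: 1.1
position: [0.4135, 0.3763, 0.2509]
ee_rot: [1.0, -0.006, 0.0, 0.0]
ft_force: [0.2, 0.1, -0.0]
grip_width: 0.996
```

```bash
cat >> h.py <<'E'
def to(x,y,z,ang):
    "shift in tool axes and turn about tool z to world x,y,z with tool x at ang (deg), tool down"
    o=manip.get_obs(); r=R.from_quat(o["ee_rot"]); s=r.inv().apply(np.array([x,y,z])-o["position"])
    ca,sa=np.cos(np.radians(ang)),np.sin(np.radians(ang)); t=R.from_matrix(np.array([[ca,sa,0],[sa,-ca,0],[0,0,-1]]))
    tx=r.as_matrix()[:,0]
    print("clk",round(o["clock"],2),"pos",o["position"].round(4),"toolx",np.degrees(np.arctan2(tx[1],tx[0])).round(2),"F",o["ft_force"].round(2),"grip",round(o["grip_width"]*.0854,4),"q",o["joint_pos"].round(2))
    print("shift",s.round(4),"turn",(r.inv()*t).as_rotvec(degrees=True).round(2))
E
python3 -c "
from h import *
to(.6072,.1708,.22,-69.3)
L=lambda u,v,z:onz('top',385+u/5.5,255+v/5.5,z)
print(L(283.5,266,.085),L(257,266,.01),L(257,266,.032))"
```

```text
clk 1.1 pos [0.4135 0.3763 0.2509] toolx -0.74 F [ 0.23  0.06 -0.03] grip 0.0851 q [-1.02  0.16  0.22  1.56 -0.03  1.43 -0.8 ]
shift [0.1963 0.203  0.031 ] turn [ 3.000e-02 -3.000e-02  6.856e+01]
[ 0.45690434 -0.29955732  0.085     ] [ 0.45898805 -0.30105688  0.01      ] [ 0.4584538  -0.29701932  0.032     ]
```

Request:
{"name": "move_arm", "arguments": {"moves": [[0,0,4,0.012,0.012,0,0.06],[0,0,12,0.034,0.035,0,0.06],[0,0,20,0.057,0.059,0.005,0.06],[0,0,28,0.08,0.083,0.01,0.06],[0,0,36,0.103,0.107,0.015,0.06],[0,0,44,0.126,0.13,0.02,0.06],[0,0,52,0.149,0.154,0.025,0.06],[0,0,60,0.172,0.178,0.028,0.06],[0,0,66,0.189,0.195,0.031,0.06],[0,0,68.6,0.1963,0.203,0.031,0.06]]}}

```text
clock: 2.1
position: [0.6079, 0.1723, 0.2191]
ee_rot: [0.823, -0.568, 0.0, 0.001]
ft_force: [-0.8, 0.2, 1.1]
grip_width: 0.705
```

```bash
python3 -c "
from h import *
to(.6072,.1708,.138,-69.3)
p=cams.camera_params('wrist');i=cams.camera('wrist')
cv2.imwrite('pics/w1.png',i[:,:,::-1])
print(proj('wrist',[[.6072,.1708,.175],[.6072+.035*.934,.1708+.035*.357,.175],[.6072-.035*.934,.1708-.035*.357,.175]],p))
"
```

```text
clk 2.1 pos [0.6079 0.1723 0.2191] toolx -69.22 F [-0.8   0.21  1.08] grip 0.0602 q [-0.74  0.36  0.52  1.43 -0.18  1.4  -1.43]
shift [0.0011 0.0011 0.0811] turn [ 0.08 -0.07  0.08]
[[313.94705337 246.61051056]
 [313.77565486 194.03265533]
 [314.10336808 294.56129002]]
```

View pics/w1.png

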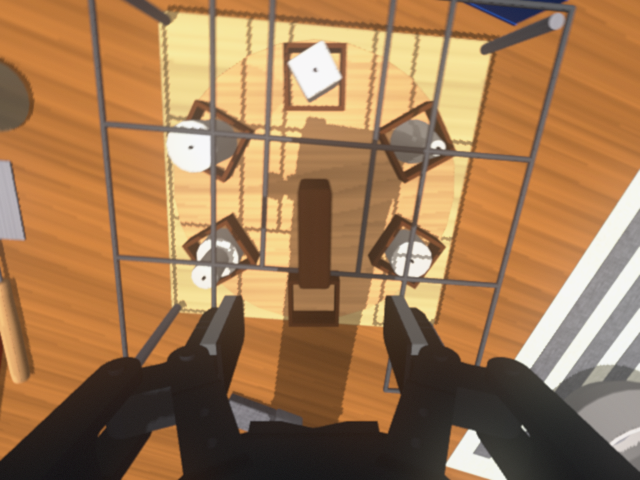

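The wrist view shows the knob aligned at column 314 (predicted 314), spanning rows 180–288 between the fingers. I'll descend and grip.

Request:
{"name": "move_arm", "arguments": {"moves": [[0,0,0,0.001,0.001,0.01,0.06],[0,0,0,0.001,0.001,0.03,0.06],[0,0,0,0.001,0.001,0.05,0.06],[0,0,0,0.001,0.001,0.068,0.06],[0,0,0,0.001,0.001,0.078,0.06],[0,0,0,0.001,0.001,0.081,0.05],[0,0,0,0.001,0.001,0.081,0.035],[0,0,0,0.001,0.001,0.081,0.025],[0,0,0,0.001,0.001,0.081,0.01],[0,0,0,0.001,0.001,0.081,0.01]], "grip_force": 30}}

```text
clock: 3.15
position: [0.6068, 0.1737, 0.1396]
ee_rot: [0.825, -0.565, 0.0, -0.0]
ft_force: [-0.3, -0.5, 0.1]
grip_width: 0.116
```

```bash
python3 -c "
from h import *
to(.6072,.1708,.138,46.7)"
```

```text
clk 3.15 pos [0.6068 0.1737 0.1396] toolx -68.87 F [-0.28 -0.49  0.07] grip 0.0099 q [-0.74  0.4   0.5   1.54 -0.2   1.25 -1.41]
shift [0.0029 0.0007 0.0016] turn [-5.0000e-02 -5.0000e-02 -1.1557e+02]
```

```bash
python3 -c "
from h import *
a=cams.camera('wrist')[:,:,::-1];b=cams.camera('scene')[:,:,::-1][180:360,300:480]
b=cv2.resize(b,None,fx=2.6,fy=2.6,interpolation=2); a=cv2.resize(a[100:480],(480,285)); 
cv2.imwrite('pics/g1.png',np.hstack([cv2.copyMakeBorder(a[:,90:410],0,b.shape[0]-285,0,0,0),b]))"
```

```text
(no output)
```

View pics/g1.png

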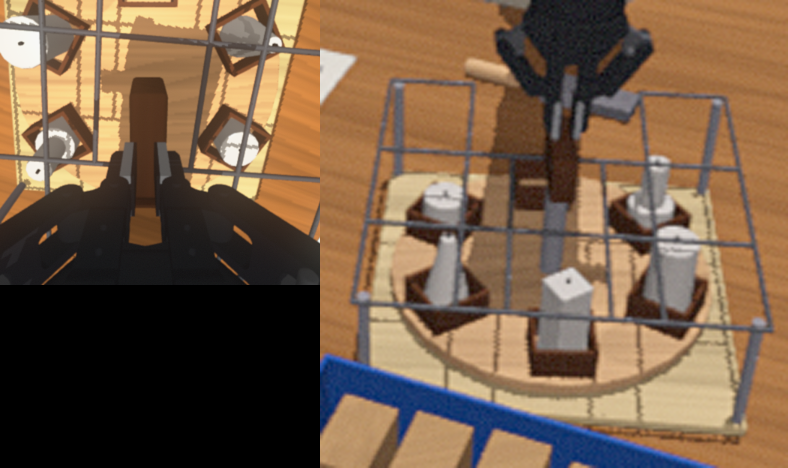

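```bash
python3 -c "
from h import *
o=manip.get_obs();t=o['position']
print('tcp,graspP',proj('scene',[t,t+[0,0,.019]]))
k=np.array([.6072,.1708,0]);d=np.array([.934,.357,0])*.035;n=np.array([-.357,.934,0])*.011
q=proj('scene',[k+a*d+b*n+[0,0,z] for z in(.175,.131) for a in(1,-1) for b in(1,-1)]);print(((q-[300,180])*2.6+[320,0]).round())
print(((proj('scene',[t,t+[0,0,.019]])-[300,180])*2.6+[320,0]).round())
print(((proj('wrist',[t,t+[0,0,.019]])-[0,100])*.75-[90,0]).round())
print(o['joint_velocities'].round(4),o['grip_width'],o['tau'].round(1))
"
```

```text
tcp,graspP [[391.8362565  244.30835772]
 [392.51337123 237.43715263]]
[[576. 158.]
 [549. 157.]
 [568. 110.]
 [542. 110.]
 [571. 200.]
 [545. 199.]
 [564. 151.]
 [539. 151.]]
[[559. 167.]
 [561. 149.]]
[[144. 129.]
 [144. 141.]]
[ 0.0003  0.002   0.0003  0.0003  0.0002 -0.0002  0.0008] 0.11859324608656346 [ -0.  -59.7   8.6 -37.4   0.    0.    0. ]
```

Request:
{"name": "move_arm", "arguments": {"moves": [[0,0,0,0,0,0,0.0],[0,0,0,0,0,0,0.0],[0,0,0,0,0,0,0.0]]}}

```text
clock: 3.55
position: [0.6065, 0.1736, 0.139]
ee_rot: [0.825, -0.565, -0.0, -0.0]
ft_force: [1.1, 0.2, 0.7]
grip_width: -0.003
```

```bash
python3 -c "
from h import *
to(.6072,.1708,.138,46.7)
a=cams.camera('wrist')[:,:,::-1][200:480,160:460];cv2.imwrite('pics/g2.png',cv2.resize(a,None,fx=2,fy=2))"
```

```text
clk 3.55 pos [0.6065 0.1736 0.139 ] toolx -68.87 F [1.06 0.22 0.69] grip -0.0002 q [-0.74  0.4   0.5   1.54 -0.2   1.25 -1.41]
shift [0.0029 0.0004 0.001 ] turn [-1.0000e-02  1.0000e-02 -1.1557e+02]
```

View pics/g2.png

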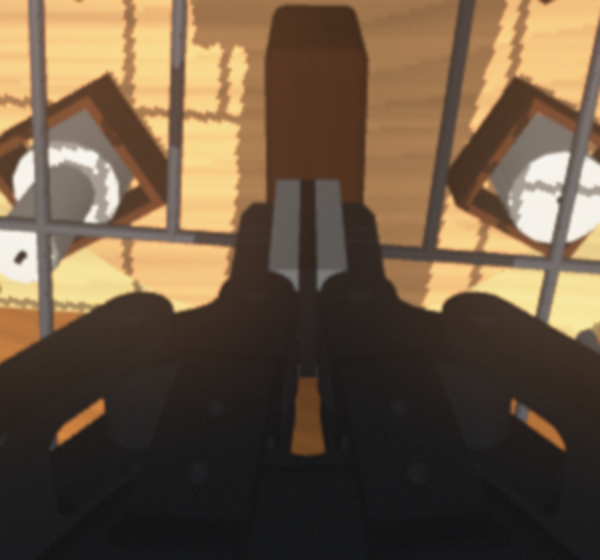

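```bash
python3 -c "
from h import *
def tri(*a):
    A=np.zeros((3,3));b=np.zeros(3)
    for o,d in a:
        d=d/np.linalg.norm(d);M=np.eye(3)-np.outer(d,d);A+=M;b+=M@o
    return np.linalg.solve(A,b)
x=tri(ray('wrist',314,290),ray('scene',395.8,232.3));print(x,proj('wrist',x),proj('scene',x))
o=manip.get_obs();print(o['position'],R.from_quat(o['ee_rot']).inv().apply(x-o['position']),cams.camera_params('wrist')['xyz'])
a=cams.camera('scene')[:,:,::-1][170:300,340:470];cv2.imwrite('pics/s2.png',cv2.resize(a,None,fx=4.5,fy=4.5,interpolation=2))
"
```

```text
[0.61644599 0.17913301 0.18100602] [[307.77438362 288.27286253]] [[394.57531468 231.99564829]]
[0.60651157 0.17359803 0.13898994] [-0.00158456 -0.01126158 -0.04201601] [0.68115467 0.20150478 0.31925551]
```

View pics/s2.png

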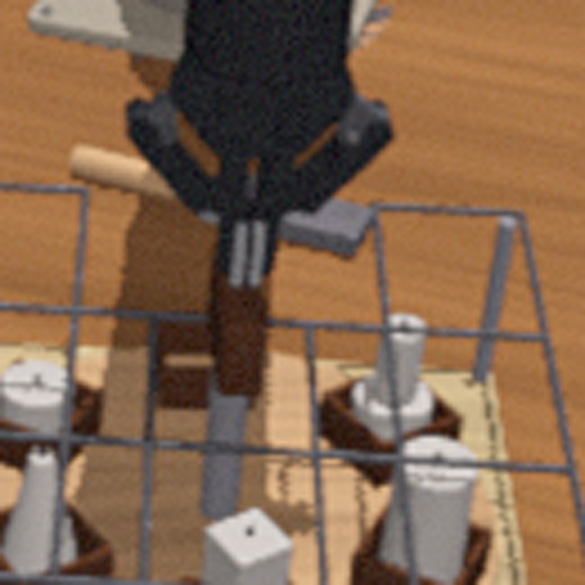

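The tip triangulates 42 mm above the reported TCP. The scene crop agrees: the shut fingers end just above the knob top, having closed on nothing. From here I'll treat tip height as reported z + 0.042. I'll reopen, go down 39 mm and grip again, watching the force.

Request:
{"name": "move_arm", "arguments": {"moves": [[0,0,0,0.002,0,0,0.06],[0,0,0,0.0025,0,0,0.06],[0,0,-0.4,0.0025,0,0,0.06],[0,0,-0.4,0.0025,0,0,0.06],[0,0,-0.4,0.0025,0,0.005,0.06],[0,0,-0.4,0.0025,0,0.014,0.06],[0,0,-0.4,0.0025,0,0.023,0.06],[0,0,-0.4,0.0025,0,0.032,0.06],[0,0,-0.4,0.0025,0,0.038,0.06],[0,0,-0.4,0.0025,0,0.039,0.06]]}}

```text
clock: 4.65
position: [0.6068, 0.1711, 0.0988]
ee_rot: [0.827, -0.563, -0.0, 0.001]
ft_force: [-0.8, -0.6, 0.6]
grip_width: 0.701
```

Request:
{"name": "move_arm", "arguments": {"moves": [[0,0,0,0,0,0,0.05],[0,0,0,0,0,0,0.04],[0,0,0,0,0,0,0.03],[0,0,0,0,0,0,0.025],[0,0,0,0,0,0,0.018],[0,0,0,0,0,0,0.01],[0,0,0,0,0,0,0.01],[0,0,0,0,0,0,0.01]], "grip_force": 30}}

```text
clock: 5.45
position: [0.6072, 0.1722, 0.1004]
ee_rot: [0.827, -0.562, -0.0, -0.0]
ft_force: [-4.0, 2.9, 5.6]
grip_width: 0.252
```

```bash
python3 -c "
from h import *
to(.6072,.1708,.1,46.7)"
```

```text
clk 5.45 pos [0.6072 0.1722 0.1004] toolx -68.43 F [-4.03  2.88  5.59] grip 0.0215 q [-0.73  0.44  0.49  1.58 -0.22  1.18 -1.38]
shift [0.0012 0.0005 0.0004] turn [-7.0000e-02  2.0000e-02 -1.1513e+02]
```

Request:
{"name": "move_arm", "arguments": {"moves": [[0,0,-0.4,0,0,0,0.01],[0,0,-1.2,0,0,0,0.01],[0,0,-2.4,0,0,0,0.01],[0,0,-4,0,0,0,0.01],[0,0,-6,0,0,0,0.01],[0,0,-8.4,0,0,0,0.01],[0,0,-11,0,0,0,0.01],[0,0,-14,0,0,0,0.01],[0,0,-17,0,0,0,0.01],[0,0,-20,0,0,0,0.01]]}}

```text
clock: 6.45
position: [0.6079, 0.1712, 0.1005]
ee_rot: [0.912, -0.41, 0.0, -0.0]
ft_force: [0.1, 1.1, 3.3]
grip_width: 0.257
```

Request:
{"name": "move_arm", "arguments": {"moves": [[0,0,-3,0,0,0,0.01],[0,0,-6,0,0,0,0.01],[0,0,-9,0,0,0,0.01],[0,0,-12,0,0,0,0.01],[0,0,-15,0,0,0,0.01],[0,0,-18,0,0,0,0.01],[0,0,-21,0,0,0,0.01],[0,0,-24,0,0,0,0.01],[0,0,-27,0,0,0,0.01],[0,0,-30,0,0,0,0.01]]}}

```text
clock: 7.45
position: [0.6093, 0.1703, 0.1005]
ee_rot: [0.987, -0.16, 0.002, -0.0]
ft_force: [7.7, -0.5, -1.0]
grip_width: 0.255
```

```bash
python3 -c "
from h import *
to(.6072,.1708,.1,46.7)"
```

```text
clk 7.45 pos [0.6093 0.1703 0.1005] toolx -18.43 F [ 7.71 -0.53 -0.96] grip 0.0218 q [-0.61  0.42  0.34  1.58 -0.14  1.17 -0.56]
shift [-0.0021  0.0002  0.0005] turn [  0.08  -0.21 -65.13]
```

Request:
{"name": "move_arm", "arguments": {"moves": [[0,0,-3,0,0,0,0.01],[0,0,-6,0,0,0,0.01],[0,0,-9,0,0,0,0.01],[0,0,-12,-0.001,0,0,0.01],[0,0,-15,-0.001,0,0,0.01],[0,0,-18,-0.001,0,0,0.01],[0,0,-21,-0.001,0,0,0.01],[0,0,-24,-0.001,0,0,0.01],[0,0,-27,-0.001,0,0,0.01],[0,0,-30,-0.001,0,0,0.01]]}}

```text
clock: 8.45
position: [0.6112, 0.1702, 0.1005]
ee_rot: [0.995, 0.1, 0.005, 0.001]
ft_force: [23.6, 1.9, -10.1]
grip_width: 0.256
```

Request:
{"name": "move_arm", "arguments": {"moves": [[0,0,-3,0,0,0,0.01],[0,0,-6,0,0,0,0.01],[0,0,-9,0,0,0,0.01],[0,0,-12,0,0,0,0.01],[0,0,-15,0,0,0,0.01],[0,0,-18,0,0,0,0.01],[0,0,-21,0,0,0,0.01],[0,0,-23.5,0,0,0,0.01],[0,0,-25.5,0,0,0,0.01],[0,0,-27,0,0,0,0.01]]}}

```text
clock: 9.45
position: [0.6126, 0.1709, 0.1005]
ee_rot: [0.944, 0.33, 0.006, 0.002]
ft_force: [31.4, 5.1, -15.3]
grip_width: 0.256
```

Request:
{"name": "move_arm", "arguments": {"moves": [[0,0,-1.5,0,0,0,0.01],[0,0,-2.8,0,0,0,0.01],[0,0,-4,0,0,0,0.01],[0,0,-5,0,0,0,0.01],[0,0,-5.8,0,0,0,0.01],[0,0,-6.5,0,0,0,0.01],[0,0,-7,0,0,0,0.01],[0,0,-7.3,0,0,0,0.01],[0,0,-7.3,0,0,0,0.01]]}}

```text
clock: 10.35
position: [0.6129, 0.1712, 0.1005]
ee_rot: [0.921, 0.389, 0.006, 0.002]
ft_force: [33.5, 5.9, -16.2]
grip_width: 0.251
```

```bash
python3 - <<'E'
from h import *
to(.6072,.1708,.1,46.7)
im=cams.camera("top")[:,:,::-1]
ang=np.radians(196.5); W=np.array([.6072+.11*np.cos(ang),.1708+.11*np.sin(ang)])
print("window",W,proj("top",[[*W,.11],[*W,.03]]))
a=np.hstack([cv2.resize(im[165:332,165:335],None,fx=2.9,fy=2.9,interpolation=2)])
b=cv2.resize(cams.camera("scene")[:,:,::-1][205:350,370:480],None,fx=2.7,fy=2.7,interpolation=2)
b=cv2.copyMakeBorder(b,0,a.shape[0]-b.shape[0],0,0,0)
cv2.imwrite("pics/t2.png",np.hstack([a,b])); cv2.imwrite("pics/top2.png",im)
E
```

```text
clk 10.35 pos [0.6129 0.1712 0.1005] toolx 45.75 F [ 33.46   5.85 -16.18] grip 0.0215 q [-0.46  0.41  0.15  1.57 -0.06  1.16  0.5 ]
shift [-0.0043 -0.0038  0.0004] turn [ 0.48 -0.55 -0.95]
window [0.50172983 0.13955831] [[263.07678682 288.92697848]
 [266.12797023 290.51529387]]
```

View pics/t2.png

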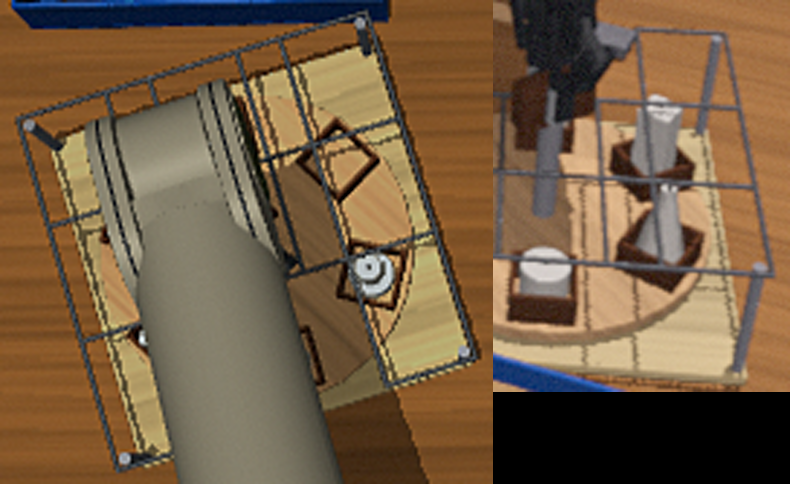

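The top and scene views show the step pocket at the right, the empty pocket upper right, and all visible candles standing. The arm hides the front. I'll ease the side load and measure the pocket angles.

Request:
{"name": "move_arm", "arguments": {"moves": [[0,0,0,0.001,0.001,0,0.01],[0,0,0,0.002,0.002,0,0.01],[0,0,0,0.003,0.003,0,0.01],[0,0,0,0.0035,0.0035,0,0.01],[0,0,0,0.0035,0.0035,0,0.01]]}}

```text
clock: 10.95
position: [0.6124, 0.1712, 0.1004]
ee_rot: [0.921, 0.389, 0.001, 0.0]
ft_force: [5.0, -0.6, 1.8]
grip_width: 0.26
```

```bash
python3 - <<'E'
from h import *
to(.6072,.1708,.1,46.7)
for q in [(338,159),(371,273)]:
    X=onz("top",165+q[0]/2.9,165+q[1]/2.9,.058); d=X[:2]-[.6072,.1708]; print(X,np.hypot(*d),np.degrees(np.arctan2(d[1],d[0])))
E
```

```text
clk 10.95 pos [0.6124 0.1712 0.1004] toolx 45.79 F [ 5.02 -0.58  1.8 ] grip 0.0222 q [-0.46  0.42  0.15  1.56 -0.06  1.17  0.5 ]
shift [-0.0039 -0.0035  0.0004] turn [ 0.09 -0.08 -0.91]
[0.6859276  0.09445852 0.058     ] 0.10966338050314037 -44.118430746431365
[0.58081985 0.06591483 0.058     ] 0.10815179880862734 -104.1178904215718
```

Load is eased. The candle pocket is at about 195.9° against 196.5°, so I'll nudge 0.7° more, let go and rise.

Request:
{"name": "move_arm", "arguments": {"moves": [[0,0,-0.3,0.0005,0.0005,0,0.01],[0,0,-0.7,0.0005,0.0005,0,0.01],[0,0,-0.7,0.0005,0.0005,0,0.01],[0,0,-0.7,0.0005,0.0005,0,0.03],[0,0,-0.7,0.0005,0.0005,0,0.05],[0,0,-0.7,0.0005,0.0005,0,0.06],[0,0,-0.7,0.0005,0.0005,-0.01,0.06],[0,0,-0.7,0.0005,0.0005,-0.03,0.06],[0,0,-0.7,0.0005,0.0005,-0.06,0.06],[0,0,-0.7,0.0005,0.0005,-0.09,0.06]]}}

```text
clock: 11.95
position: [0.6118, 0.1717, 0.1915]
ee_rot: [0.919, 0.395, -0.0, -0.0]
ft_force: [0.6, 0.3, -0.1]
grip_width: 0.705
```

```bash
python3 - <<'E'
from h import *
to(.5017,.1396,.135,106.5)
E
```

```text
clk 11.95 pos [0.6118 0.1717 0.1915] toolx 46.54 F [ 0.61  0.28 -0.09] grip 0.0602 q [-0.46  0.35  0.15  1.44 -0.05  1.35  0.51]
shift [-0.099  -0.0578  0.0565] turn [-3.000e-02  1.000e-02 -5.996e+01]
```

Request:
{"name": "move_arm", "arguments": {"moves": [[0,0,-3,-0.005,-0.003,0,0.065],[0,0,-9,-0.015,-0.009,0,0.065],[0,0,-16,-0.027,-0.016,0,0.065],[0,0,-24,-0.04,-0.023,0,0.065],[0,0,-32,-0.053,-0.031,0,0.065],[0,0,-40,-0.066,-0.038,0,0.065],[0,0,-48,-0.079,-0.046,0,0.065],[0,0,-55,-0.091,-0.053,0,0.065],[0,0,-59,-0.098,-0.057,0,0.065],[0,0,-60,-0.099,-0.058,0,0.065]]}}

```text
clock: 12.95
position: [0.5015, 0.1395, 0.1909]
ee_rot: [0.598, 0.802, 0.0, 0.0]
ft_force: [0.2, -0.7, 0.2]
grip_width: 0.759
```

```bash
python3 - <<'E'
from h import *
to(.5017,.1396,.05,106.5)
p=cams.camera_params("wrist");im=cams.camera("wrist")[:,:,::-1]
print("pred candle top,wick,foot",proj("wrist",[[.5017,.1396,.11],[.5017,.1396,.114],[.5017,.1396,.03]],p))
cv2.imwrite("pics/w3.png",im)
hsv=cv2.cvtColor(im,cv2.COLOR_BGR2HSV); m=cv2.inRange(hsv,(0,0,190),(179,40,255))
n,l,s,c=cv2.connectedComponentsWithStats(m)
for i in range(1,n):
  if s[i,4]>300: print(s[i],c[i],onz("wrist",*c[i],.11,p))
E
```

```text
clk 12.95 pos [0.5015 0.1395 0.1909] toolx 106.62 F [ 0.18 -0.75  0.18] grip 0.0648 q [-0.38  0.1   0.03  1.74 -0.    1.29  1.5 ]
shift [-0.000e+00  1.000e-04  1.409e-01] turn [ 0.05 -0.01  0.12]
pred candle top,wick,foot [[314.66763623 229.82777094]
 [314.68720058 231.42550805]
 [314.36570368 205.17022752]]
[   0    0   32  364 8501] [ 11.77720268 158.69238913] [ 0.51222513 -0.08073704  0.11      ]
[422 277  37  34 825] [437.22909091 294.92606061] [0.52601596 0.24913692 0.11      ]
[183 286  27  24 502] [196.24701195 297.45418327] [0.58310152 0.0648386  0.11      ]
[627 392  13  38 347] [634.21902017 412.02305476] [0.58440744 0.46477195 0.11      ]
```

View pics/w3.png

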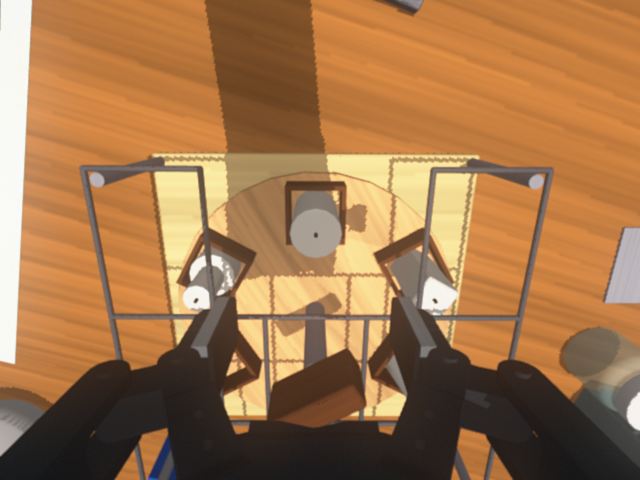

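The wrist view shows the wanted candle's wick at (316,235) against a predicted (315,231), centred in the window (wires at 205 and 432). The neighbours are standing. I'll descend to tip height of about 72 mm (reported 0.030).

Request:
{"name": "move_arm", "arguments": {"moves": [[0,0,0,0.0005,0.001,0.01,0.065],[0,0,0,0.001,0.0025,0.03,0.065],[0,0,0,0.001,0.0025,0.055,0.065],[0,0,0,0.001,0.0025,0.08,0.065],[0,0,0,0.001,0.0025,0.105,0.065],[0,0,0,0.001,0.0025,0.125,0.065],[0,0,0,0.001,0.0025,0.14,0.065],[0,0,0,0.001,0.0025,0.15,0.065],[0,0,0,0.001,0.0025,0.157,0.065],[0,0,0,0.001,0.0025,0.16,0.065]]}}

```text
clock: 14.0
position: [0.504, 0.1414, 0.0294]
ee_rot: [0.598, 0.801, -0.0, -0.0]
ft_force: [-0.3, -0.3, 0.7]
grip_width: 0.76
```

Request:
{"name": "move_arm", "arguments": {"moves": [[0,0,0,0,0,0,0.058],[0,0,0,0,0,0,0.052],[0,0,0,0,0,0,0.047],[0,0,0,0,0,0,0.043],[0,0,0,0,0,0,0.039],[0,0,0,0,0,0,0.035],[0,0,0,0,0,0,0.03],[0,0,0,0,0,0,0.03],[0,0,0,0,0,0,0.03]], "grip_force": 25}}

```text
clock: 14.9
position: [0.5043, 0.1415, 0.0304]
ee_rot: [0.598, 0.801, 0.0, 0.0]
ft_force: [-1.2, -0.4, 6.4]
grip_width: 0.462
```

```bash
python3 - <<'E'
from h import *
to(.4575,-.2995,.13,106.5)
E
```

```text
clk 14.9 pos [0.5043 0.1415 0.0304] toolx 106.53 F [-1.2  -0.41  6.43] grip 0.0394 q [-0.38  0.27  0.02  1.91 -0.01  0.96  1.5 ]
shift [-0.4095 -0.1703 -0.0997] turn [ 0.04 -0.01  0.03]
```

Request:
{"name": "move_arm", "arguments": {"moves": [[0,0,0,0,0,-0.003,0.03],[0,0,0,0,0,-0.009,0.03],[0,0,0,0,0,-0.018,0.03],[0,0,0,0,0,-0.03,0.03],[0,0,0,0,0,-0.045,0.03],[0,0,0,0,0,-0.062,0.03],[0,0,0,0,0,-0.08,0.03],[0,0,0,0,0,-0.098,0.03],[0,0,0,0,0,-0.112,0.03],[0,0,0,0,0,-0.12,0.03]]}}

```text
clock: 15.9
position: [0.5046, 0.1416, 0.1518]
ee_rot: [0.598, 0.801, 0.001, 0.001]
ft_force: [0.1, -0.0, -2.3]
grip_width: 0.463
```

```bash
python3 - <<'E'
from h import *
to(.4575,-.2995,.15,76.5)
E
```

```text
clk 15.9 pos [0.5046 0.1416 0.1518] toolx 106.53 F [ 0.07 -0.03 -2.29] grip 0.0396 q [-0.38  0.14  0.03  1.79 -0.    1.21  1.5 ]
shift [-0.4095 -0.1706  0.0014] turn [ 0.11 -0.04 30.03]
```

Request:
{"name": "move_arm", "arguments": {"moves": [[0,0,0.5,-0.004,-0.0017,0,0.03],[0,0,2,-0.014,-0.006,0,0.03],[0,0,4.5,-0.03,-0.0125,0,0.03],[0,0,7.5,-0.05,-0.021,0,0.03],[0,0,11,-0.073,-0.0305,0,0.03],[0,0,14.5,-0.098,-0.041,0,0.03],[0,0,18,-0.124,-0.0517,0,0.03],[0,0,22,-0.15,-0.0625,0,0.03],[0,0,26,-0.177,-0.0737,0,0.03],[0,0,30,-0.204,-0.085,0,0.03]]}}

```text
clock: 16.9
position: [0.48, -0.0812, 0.1501]
ee_rot: [0.787, 0.617, 0.0, 0.0]
ft_force: [0.7, 1.1, -0.9]
grip_width: 0.462
```

```bash
python3 - <<'E'
from h import *
to(.4575,-.2995,.15,46.5)
E
```

```text
clk 16.9 pos [ 0.48   -0.0812  0.1501] toolx 76.14 F [ 0.68  1.13 -0.95] grip 0.0395 q [-0.16  0.05  0.24  1.89 -0.01  1.2   1.42]
shift [-2.174e-01  3.040e-02  1.000e-04] turn [ 2.000e-02 -1.000e-02  2.964e+01]
```

Request:
{"name": "move_arm", "arguments": {"moves": [[0,0,4,-0.027,0.0038,0,0.03],[0,0,8,-0.053,0.0074,0,0.03],[0,0,12,-0.08,0.011,0,0.03],[0,0,15.5,-0.106,0.0148,0,0.03],[0,0,19,-0.131,0.0183,0,0.03],[0,0,22.5,-0.155,0.0217,0,0.03],[0,0,25.5,-0.177,0.0248,0,0.03],[0,0,27.5,-0.196,0.0274,0,0.03],[0,0,29,-0.21,0.0294,0,0.03],[0,0,29.6,-0.217,0.0304,0,0.03]]}}

```text
clock: 17.9
position: [0.4593, -0.2979, 0.1499]
ee_rot: [0.918, 0.397, -0.0, 0.0]
ft_force: [0.3, 0.6, -1.0]
grip_width: 0.462
```

Request:
{"name": "move_arm", "arguments": {"moves": [[0,0,0,-0.0005,0,0,0.03],[0,0,0,-0.0005,0,0,0.03],[0,0,0,-0.0005,0,0,0.03]]}}

```text
clock: 18.2
position: [0.4596, -0.2958, 0.1499]
ee_rot: [0.917, 0.399, 0.0, -0.0]
ft_force: [-0.2, 0.4, -0.4]
grip_width: 0.463
```

```bash
python3 - <<'E'
from h import *
to(.4575,-.2995,.15,46.5)
p=cams.camera_params("wrist")
im=cams.camera("wrist")[:,:,::-1];cv2.imwrite("pics/w4.png",im)
a=np.linspace(0,2*np.pi,4,endpoint=False)
for z,r in((.085,.061),(.02,.032)): print(z,proj("wrist",np.c_[.4575+r*np.cos(a),-.2995+r*np.sin(a),0*a+z],p).round())
t=cams.camera("top")[:,:,::-1];cv2.imwrite("pics/top4.png",t)
s=cams.camera("scene")[:,:,::-1];cv2.imwrite("pics/s4.png",s)
print(proj("scene",[[.4575,-.2995,.085],[.4575,-.2995,.15],[.4575,-.2995,.23]]))
x=cv2.resize(s[110:290,170:320],None,fx=2.5,fy=2.5,interpolation=2)
y=cv2.resize(im,None,fx=.65,fy=.65); 
cv2.imwrite("pics/cmp.png",np.hstack([x,cv2.copyMakeBorder(y,0,x.shape[0]-y.shape[0],0,0,0)]) if x.shape[0]>=y.shape[0] else x);print(x.shape,y.shape)
E
```

```text
clk 18.2 pos [ 0.4596 -0.2958  0.1499] toolx 47.03 F [-0.2   0.37 -0.44] grip 0.0395 q [ 0.08  0.19  0.46  1.75 -0.09  1.22  1.39]
shift [-0.0042  0.001  -0.0001] turn [-0.02 -0.03  0.53]
0.085 [[365. 293.]
 [375. 178.]
 [247. 173.]
 [249. 289.]]
0.02 [[334. 238.]
 [337. 189.]
 [284. 187.]
 [284. 237.]]
[[241.93141382 192.57554077]
 [239.61755719 172.0801734 ]
 [236.58579247 145.22581661]]
(450, 375, 3) (312, 416, 3)
```

Request:
{"name": "move_arm", "arguments": {"moves": [[0,0,0.3,-0.002,0.0005,0,0.03],[0,0,0.5,-0.004,0.001,0,0.03],[0,0,0.5,-0.004,0.001,0.006,0.03],[0,0,0.5,-0.004,0.001,0.018,0.03],[0,0,0.5,-0.004,0.001,0.034,0.03],[0,0,0.5,-0.004,0.001,0.05,0.03],[0,0,0.5,-0.004,0.001,0.066,0.03],[0,0,0.5,-0.004,0.001,0.08,0.03],[0,0,0.5,-0.004,0.001,0.09,0.03],[0,0,0.5,-0.004,0.001,0.096,0.03]]}}

```text
clock: 19.35
position: [0.4568, -0.3002, 0.0527]
ee_rot: [0.919, 0.394, -0.0, -0.0]
ft_force: [-0.2, 0.0, -1.3]
grip_width: 0.464
```

Request:
{"name": "move_arm", "arguments": {"moves": [[0,0,0,0,0,0.003,0.03],[0,0,0,0,0,0.006,0.03],[0,0,0,0,0,0.008,0.03],[0,0,0,0,0,0.01,0.03],[0,0,0,0,0,0.01,0.03]]}}

```text
clock: 19.85
position: [0.4573, -0.3004, 0.044]
ee_rot: [0.919, 0.394, 0.0, -0.0]
ft_force: [-0.5, -1.0, -0.8]
grip_width: 0.46
```

```bash
python3 - <<'E'
from h import *
to(.4575,-.2995,.03,46.5)
E
```

```text
clk 19.85 pos [ 0.4573 -0.3004  0.044 ] toolx 46.43 F [-0.52 -1.04 -0.81] grip 0.0393 q [ 0.12  0.31  0.44  1.86 -0.16  1.    1.44]
shift [ 0.0008 -0.0005  0.014 ] turn [ 0.   -0.01 -0.07]
```

Request:
{"name": "move_arm", "arguments": {"moves": [[0,0,0,0,0,0.001,0.03],[0,0,0,0,0,0.002,0.03],[0,0,0,0,0,0.003,0.03],[0,0,0,0,0,0.003,0.03]]}}

```text
clock: 20.25
position: [0.4572, -0.3004, 0.0408]
ee_rot: [0.919, 0.394, -0.0, -0.0]
ft_force: [-0.0, 0.2, -0.9]
grip_width: 0.463
```

Request:
{"name": "move_arm", "arguments": {"moves": [[0,0,0,0,0,0.001,0.03],[0,0,0,0,0,0.002,0.03],[0,0,0,0,0,0.003,0.03],[0,0,0,0,0,0.003,0.03]]}}

```text
clock: 20.65
position: [0.4571, -0.3004, 0.0378]
ee_rot: [0.919, 0.394, -0.0, -0.0]
ft_force: [-0.0, -0.1, -0.5]
grip_width: 0.46
```

Request:
{"name": "move_arm", "arguments": {"moves": [[0,0,0,0,0,0.001,0.03],[0,0,0,0,0,0.002,0.03],[0,0,0,0,0,0.0025,0.03],[0,0,0,0,0,0.0025,0.03]]}}

```text
clock: 21.05
position: [0.4572, -0.3004, 0.0354]
ee_rot: [0.919, 0.394, -0.0, -0.0]
ft_force: [0.3, 0.5, -1.4]
grip_width: 0.463
```

Request:
{"name": "move_arm", "arguments": {"moves": [[0,0,0,0,0,0.001,0.03],[0,0,0,0,0,0.002,0.03],[0,0,0,0,0,0.0025,0.03],[0,0,0,0,0,0.0025,0.03]]}}

```text
clock: 21.45
position: [0.4572, -0.3004, 0.0329]
ee_rot: [0.919, 0.394, -0.0, -0.0]
ft_force: [-0.2, -0.1, 0.4]
grip_width: 0.459
```

Request:
{"name": "move_arm", "arguments": {"moves": [[0,0,0,0,0,0.001,0.03],[0,0,0,0,0,0.0015,0.03],[0,0,0,0,0,0.002,0.03],[0,0,0,0,0,0.002,0.03]]}}

```text
clock: 21.85
position: [0.4572, -0.3004, 0.0309]
ee_rot: [0.919, 0.394, -0.0, -0.0]
ft_force: [0.1, 0.3, -1.4]
grip_width: 0.466
```

Request:
{"name": "move_arm", "arguments": {"moves": [[0,0,0,0,0,0.001,0.03],[0,0,0,0,0,0.0015,0.03],[0,0,0,0,0,0.0025,0.03],[0,0,0,0,0,0.0025,0.03]]}}

```text
clock: 22.25
position: [0.4571, -0.3004, 0.0283]
ee_rot: [0.919, 0.394, -0.0, -0.0]
ft_force: [0.4, 0.2, -0.1]
grip_width: 0.463
```

Request:
{"name": "move_arm", "arguments": {"moves": [[0,0,0,0,0,0.001,0.03],[0,0,0,0,0,0.0015,0.03],[0,0,0,0,0,0.0025,0.03],[0,0,0,0,0,0.0025,0.03]]}}

```text
clock: 22.65
position: [0.4578, -0.3007, 0.0278]
ee_rot: [0.919, 0.394, 0.001, 0.0]
ft_force: [-7.2, 4.6, 21.1]
grip_width: 0.459
```

Contact: 21 N upward at reported z of about 0.028, inside the plate's range. I'll ease the load before letting go.

Request:
{"name": "move_arm", "arguments": {"moves": [[0,0,0,0,0,-0.0006,0.03],[0,0,0,0,0,-0.0012,0.03],[0,0,0,0,0,-0.0015,0.03],[0,0,0,0,0,-0.0015,0.03]]}}

```text
clock: 23.05
position: [0.4576, -0.3005, 0.0279]
ee_rot: [0.919, 0.394, 0.0, 0.0]
ft_force: [-1.1, 1.3, 7.0]
grip_width: 0.461
```

Request:
{"name": "move_arm", "arguments": {"moves": [[0,0,0,0,0,-0.0003,0.038],[0,0,0,0,0,-0.0003,0.04],[0,0,0,0,0,-0.0003,0.042],[0,0,0,0,0,-0.0003,0.045],[0,0,0,0,0,-0.0003,0.049],[0,0,0,0,0,-0.0003,0.053],[0,0,0,0,0,-0.0003,0.055],[0,0,0,0,0,-0.0003,0.055]]}}

```text
clock: 23.85
position: [0.4572, -0.3004, 0.0277]
ee_rot: [0.919, 0.394, -0.0, -0.0]
ft_force: [0.1, 0.6, 0.3]
grip_width: 0.647
```

Request:
{"name": "move_arm", "arguments": {"moves": [[0,0,0,0,0,-0.003,0.055],[0,0,0,0,0,-0.01,0.055],[0,0,0,0,0,-0.022,0.055],[0,0,0,0,0,-0.04,0.055],[0,0,0,0,0,-0.06,0.055],[0,0,0,0,0,-0.085,0.055],[0,0,0,0,0,-0.11,0.055],[0,0,0,0,0,-0.135,0.055],[0,0,0,0,0,-0.155,0.055],[0,0,0,0,0,-0.165,0.055]]}}

```text
clock: 24.85
position: [0.4579, -0.301, 0.1957]
ee_rot: [0.919, 0.394, 0.001, 0.001]
ft_force: [1.2, 0.1, -0.8]
grip_width: 0.645
```

```bash
python3 - <<'E'
from h import *
to(.35,-.12,.2,46.5)
p=cams.camera_params("wrist");im=cams.camera("wrist")[:,:,::-1]
t=cams.camera("top")[:,:,::-1];s=cams.camera("scene")[:,:,::-1]
for n,i in(("w5",im),("t5",t),("s5",s)): cv2.imwrite(f"pics/{n}.png",i)
c=np.array([[.4575,-.2995,.112],[.4575,-.2995,.108]])
for n in("wrist","top","scene"): print(n,proj(n,c,p if n=="wrist" else None).round(1))
a=cv2.resize(im[100:340,180:440],None,fx=1.5,fy=1.5)
b=cv2.resize(s[150:250,190:310],(390,325),interpolation=2)
cc=cv2.resize(s[200:350,310:480],(390,270),interpolation=2)
d=cv2.resize(t[165:332,165:335],(390,270),interpolation=2)
f=lambda i,h:cv2.copyMakeBorder(i,0,max(0,h-i.shape[0]),0,390-i.shape[1],0)[:h]
cv2.imwrite("pics/fin.png",np.vstack([np.hstack([f(a[:325],325),b]),np.hstack([cc,d])]))
E
```

```text
clk 24.85 pos [ 0.4579 -0.301   0.1957] toolx 46.41 F [ 1.2   0.1  -0.81] grip 0.0551 q [ 0.08  0.16  0.47  1.69 -0.07  1.31  1.37]
shift [ 0.0567 -0.2029 -0.0049] turn [ 0.18 -0.08 -0.09]
wrist [[315.4 225.3]
 [315.4 223.8]]
top [[438.6 302.8]
 [438.3 302.9]]
scene [[241.  184.2]
 [241.1 185.5]]
```

View pics/fin.png

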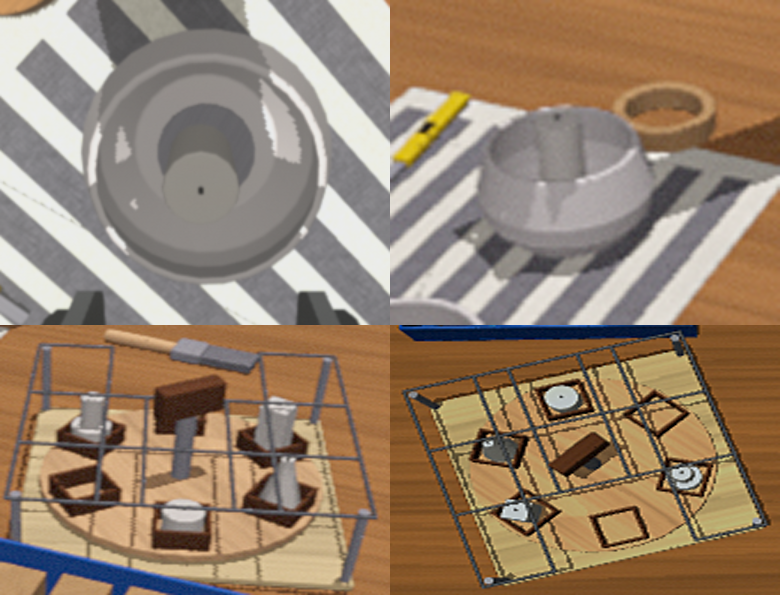

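The last view shows the candle upright in the lantern, wick at wrist px (314,227) against a predicted (315,225). The other four candles are in their pockets, the window pocket is empty and the gripper is clear. Handing in.

```bash
python3 -c "
from workcell import manip
print(manip.hand_in())"
```

```text
the job is handed in; nothing more can be done
None
```

I turned the rack about 116° counter-clockwise by its knob and let go. I then lifted the tall round candle out through the window and set it upright on the lantern's plate. The job took about 25 s of the 72 s, and it is handed in.

**Checks that held:**
- **Centring:** in the last wrist view the wick was within 2 px of where a candle centred in the lantern should appear.
- **Plate contact:** I felt the plate at about 28 mm. The force reading reached 21 N (limit 30 N), and I eased it to 7 N before letting go.
- **Everything else:** the other four candles were still standing in their pockets, and the gripper was clear above the candle. I kept the arm clear of the bowls and jar, but did not check them in the last pictures.

**Checks that disagreed:**
- **Tip height:** the real fingertips are about 42 mm higher than the reported TCP. My first grip on the knob therefore closed on nothing, just above it; I measured the offset from two cameras and allowed for it from then on.
- **Side force:** while turning the knob, the side force rose to about 34 N because I held it slightly off its axis. I eased it to 5 N before letting go; the pocket positions measured before a last 0.7° nudge and the wrist view after release both fitted a pocket centred in the window.

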